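# Phone repair bench: put the stripped parts on their matching pads

### The job

The parts taken out of the opened phone are lying about the repair mat: put each one on its own storage pad. Put the battery on the battery pad first, before moving any other part; then put the main board, the loudspeaker module and the camera module on theirs, each lying flat and face up on its printed outline, centred and lined up with it (either end first). Leave the opened phone and the screwdriver where they are.

Things in the scene. Friction and masses are not known exactly. Their poses are not given: they have to be found in the camera images.
- battery: Loose phone battery: flat rigid black slab, 88 x 48 x 8 mm, about 45 g, with a large silver label and a yellow band across one end. Origin: centre of its underside; x along its long side, y along its short side, z up out of its face (the decorated top). Starts lying face up on the mat, turned up to 46 degrees.
- board: Loose main circuit board: green slab, 76 x 46 x 8 mm, about 28 g, with two silver shield cans (1 mm proud) and a black connector strip on top. Origin: centre of its underside; x along its long side, y along its short side, z up out of its face (the decorated top). Starts lying face up on the mat, turned up to 46 degrees.
- speaker: Loose loudspeaker module: narrow black slab, 76 x 28 x 8 mm, about 18 g, with three light slots at one end and small bright green screws. Origin: centre of its underside; x along its long side, y along its short side, z up out of its face (the decorated top). Starts lying face up on the mat, turned up to 46 degrees.
- camera: Loose rear camera module: pale sand-coloured block, 50 x 36 x 9 mm, about 16 g, with one large and two small round lenses standing 2 mm proud on top. Origin: centre of its underside; x along its long side, y along its short side, z up out of its face (the decorated top). Starts lying face up on the mat, turned up to 46 degrees.
- pad_battery: Battery pad: red, marked inside its outline with a white battery symbol. Fixed, 110 x 70 x 3 mm, top surface 3 mm above the work surface; a thin white line prints the outline of the battery, centred on the pad, long side along the pad's x. Origin: centre of the pad's underside, on the work surface; z up.
- pad_board: Board pad: violet, marked inside its outline with two white blocks and a bar. Fixed, 98 x 68 x 3 mm, top surface 3 mm above the work surface; a thin white line prints the outline of the board, centred on the pad, long side along the pad's x. Origin: centre of the pad's underside, on the work surface; z up.
- pad_speaker: Loudspeaker pad: orange, marked inside its outline with three white slots and a white bar. Fixed, 98 x 50 x 3 mm, top surface 3 mm above the work surface; a thin white line prints the outline of the loudspeaker module, centred on the pad, long side along the pad's x. Origin: centre of the pad's underside, on the work surface; z up.
- pad_camera: Camera pad: blue, marked inside its outline with one large and two small white rings. Fixed, 72 x 58 x 3 mm, top surface 3 mm above the work surface; a thin white line prints the outline of the camera module, centred on the pad, long side along the pad's x. Origin: centre of the pad's underside, on the work surface; z up.
- phone: Bystander, loose: the opened phone with its back off, black, 150 x 72 x 6 mm, 150 g, lying flat roughly crosswise in front of the robot. Origin: centre of its underside; x along its long side.
- screwdriver: Bystander, loose: red-handled screwdriver, 160 mm long, handle 26 mm thick, lying crosswise beyond the phone. Origin: middle of its length, on its underside; x along it, towards the blade.
Mind the look-alikes: they are no part of the job. Leave any blue or yellow look-alike of the speaker alone.

How it is judged:
On the way:
1. the battery lies released on its pad while the board, loudspeaker and camera are still where they started (within 20 mm) (horizontal distance between battery and pad_battery below 0.01 m and angle between the x axis of battery and the x axis of pad_battery, either way round below 0.2 rad and z of battery in the frame of pad_battery between 0.001 and 0.006 m and angle between battery's own z axis and vertical below 0.1 rad and linear speed of battery below 0.02 m/s and angular speed of battery below 0.2 rad/s and contact force between the fingers and battery below 0.1 N and distance of each of board, speaker, camera from where it was at the start of the episode below 0.02 m), for 0.2 s.
At the end, for the whole second after the job is handed in: All four parts lie flat, face up (within 0.1 rad) and at rest on their own pads, released: each part's centre within 10 mm of its pad's centre, its long side within 0.2 rad of the outline's (either way round), its underside 1 to 6 mm above the work surface (the pad's top is at 3 mm) (horizontal distance between battery and pad_battery below 0.01 m and angle between the x axis of battery and the x axis of pad_battery, either way round below 0.2 rad and z of battery in the frame of pad_battery between 0.001 and 0.006 m and angle between each of battery, board, speaker, camera's own z axis and vertical below 0.1 rad and linear speed of each of battery, board, speaker, camera below 0.02 m/s and angular speed of each of battery, board, speaker, camera below 0.2 rad/s and contact force between the fingers and battery below 0.1 N and horizontal distance between board and pad_board below 0.01 m and angle between the x axis of board and the x axis of pad_board, either way round below 0.2 rad and z of board in the frame of pad_board between 0.001 and 0.006 m and contact force between the fingers and board below 0.1 N and horizontal distance between speaker and pad_speaker below 0.01 m and angle between the x axis of speaker and the x axis of pad_speaker, either way round below 0.2 rad and z of speaker in the frame of pad_speaker between 0.001 and 0.006 m and contact force between the fingers and speaker below 0.1 N and horizontal distance between camera and pad_camera below 0.01 m and angle between the x axis of camera and the x axis of pad_camera, either way round below 0.2 rad and z of camera in the frame of pad_camera between 0.001 and 0.006 m and contact force between the fingers and camera below 0.1 N); the robot touches nothing.
It fails at once if the opened phone is shifted by more than 20 mm (distance of phone from where it was at the start of the episode above 0.02 m).
It fails at once if the screwdriver is shifted by more than 20 mm (distance of screwdriver from where it was at the start of the episode above 0.02 m).
It also fails if it takes over 104 s, if anything falls off the work surface, if the arm or the gripper's body presses on something with over 40 N, if the wrist force passes 120 N, or if a joint passes its speed limit or range.

### The arm

A 7-joint arm with a two-finger parallel gripper is mounted at the origin on the work surface. World frame = base frame: x ahead of the robot, y to its left, z up, the work surface at z = 0. Lengths are in m, angles in rad, forces in N, time in s.
With the tool pointing down it reaches from about 0.4 to 0.925 m from the base axis. Payload 5.6 kg.
Tool frame: the origin (TCP) lies at the very end of the fingers, on their centre line; the grasp point (between the pads) lies 19 mm behind it; z points along the fingers, y is the line along which they close (so a half turn about z gives the same grasp; the last joint's range is limited). The gripper opens to 85 mm and grips with 20 to 120 N. Pads are 22 mm wide; open, the fingers measure 114 mm over their backs; the gripper's body (76 mm by 85 mm) begins 54 mm behind the grasp point. The pads swing forward as they close: fully open they stand 13 mm farther back than shut.
Start: joints at [1.086, 0.468, -0.012, 1.603, 0.006, 1.071, -0.056], TCP at [0.278, -0.588, 0.231] pointing down, gripper open.
Joint ranges: [-2.53, 2.53], [-0.31, 2.02], [-1.57, 1.55], [0.28, 2.44], [-1.29, 4.43], [0.15, 1.84], [-2.92, 2.92]. Speed limits (rad/s): [2.57, 2.57, 3.14, 3.14, 3.14, 3.14, 3.14].

### API

Orientations are given as a unit quaternion [x, y, z, w].
In Python, from station import env, get_image, camera_params gives the robot as it stands. The module is installed in compiled form; this text tells all that it offers.
- The arm moves only by the tool drive_tool, never from a script. Its argument "targets" is one flat list of numbers, 7 for each row, row after row: the shift along the tool's x, y, z in shares of 750 mm (1.0 is 750 mm), then the turn, a rotation vector about the tool's x, y, z in parts of the range, where 1.0 means 45 degrees, then the opening, from 0 (shut) to 1 (fully open). In form: [dx, dy, dz, ax, ay, az, claw, dx, dy, dz, ax, ay, az, claw, ...]. A call has 1 to 20 rows; each row is the pose to reach, as a shift and turn from the pose commanded when the call began, along the tool's axes at that moment; what a row does not reach only later rows make up. A row lasts 1/10 s, in which the tool goes at most 50 mm and 8.59 degrees, less where a joint would pass 70% of its speed; a pose out of reach is approached as far as the arm can. Shift and turn numbers lie between -1 and 1, and a call with a number outside is refused. A call with a gripper value outside its range is refused whole. The fingers move at their own pace and stop on an object; "newtons" is the grip in N (left out, the last holds). Time passes only in rows, so rows that repeat a pose let the fingers close. It gives the time, the measured TCP pose, the force, the opening and the grip force at its end, in the units of the state.
- env.get_obs(): the state, without advancing time (a new reading comes with each control period).
- get_image(name): name is "scene" or "top" or "wrist"; returns the picture (400x640x3 uint8, blue, green, red); there is no depth.
- camera_params(name): a dict with "mtx" (3x3 intrinsics, pixels), "R" (3x3) and "t" (3): a world point X has camera coordinates R X + t; the wrist camera has in their place "hand_eye" (4x4, takes a point from camera to tool coordinates, whose origin is the TCP and whose axes are the flange's). Camera axes: x right, y down, z forward; pixel columns grow to the right and rows downward; lengths in m; the calibration is good to about 2 mm. A picture is of the moment at which its call begins: read the wrist's pose just before it. camera_params takes no time and is no camera call.
- env.sign_off(): hands the job in; it is judged then, once.
The state is a dict: "t": time; "joint_pos": joint angles; "qd": joint speeds; "effort": joint torques, N m; "position": TCP position; "ee_rot": TCP orientation; "ft_force": force on the tool from outside, world axes, zero at the start; "torque": the same for the moment, N m; "width": opening from 0.0 (shut) to 1.0 (fully open); "finger_force": force on a finger pad.
Only numpy, scipy, OpenCV 4.12 (cv2) and the standard library are available. Lean on these libraries where they do the work, as an engineer would, in place of code of your own. Each camera call takes 0.05 s, during which the arm holds its last target. There are 200 camera calls.

## Working session

There is one attempt and no reset: what is moved stays moved. The work goes in short steps, Python scripts to look and compute and a tool call to move; the robot and the scene stay as the last step left them, time stands still between calls to the robot, and variables do not carry over. Pictures are saved under pics/ and viewed, at most 14 in all, crops included, and the job is handed in when it is done.

Besides the shell and the picture viewer there is one more tool, called after ">>>" as a command line: name --argument value ..., lists and objects as JSON in quotes. drive_tool: Moves the arm, as the interface text tells. Its arguments: {"type":"object","properties":{"targets":{"type":"array"},"newtons":{"type":"number"}},"required":["targets"]}

```bash
mkdir -p pics
python3 - <<'E'
from station import env,get_image,camera_params
import cv2
o=env.get_obs();print({k:o[k] for k in('t','position','ee_rot','width')})
for n in('top','scene'):
    cv2.imwrite(f'pics/{n}0.png',get_image(n));p=camera_params(n);print(n,p)
print(camera_params('wrist'))
E
```

```text
{'t': 0.0, 'position': array([ 0.2776187 , -0.58709088,  0.23031125]), 'ee_rot': array([ 9.75706330e-01,  2.19080626e-01, -2.58448909e-04, -8.77941592e-04]), 'width': 0.9990978388421652}
top {'mtx': array([[428.73048456,   0.        , 307.95137714],
       [  0.        , 428.73048456, 201.70285698],
       [  0.        ,   0.        ,   1.        ]]), 'R': array([[ 0.01218992, -0.99977921,  0.01711549],
       [-0.99087838, -0.01437521, -0.13399023],
       [ 0.13420669, -0.01532604, -0.99083484]]), 't': array([-0.02885845,  0.5352907 ,  1.07635539])}
scene {'mtx': array([[394.20849139,   0.        , 323.62477764],
       [  0.        , 394.20849139, 201.21995684],
       [  0.        ,   0.        ,   1.        ]]), 'R': array([[-0.06968239,  0.99740238,  0.01824434],
       [ 0.70970541,  0.06241867, -0.70172797],
       [-0.70104394, -0.03594997, -0.71221134]]), 't': array([ 0.05100105, -0.32329159,  1.30366504])}
{'mtx': array([[290.4992655 ,   0.        , 321.6383486 ],
       [  0.        , 290.4992655 , 205.54889048],
       [  0.        ,   0.        ,   1.        ]]), 'hand_eye': array([[-8.71577166e-04, -9.57851569e-01, -2.87262272e-01,
         7.26291603e-02],
       [ 9.99999618e-01, -8.15771042e-04, -3.13961387e-04,
        -9.58532039e-04],
       [ 6.63881647e-05, -2.87262436e-01,  9.57851914e-01,
        -1.42683128e-01],
       [ 0.00000000e+00,  0.00000000e+00,  0.00000000e+00,
         1.00000000e+00]])}
```

View pics/top0.png

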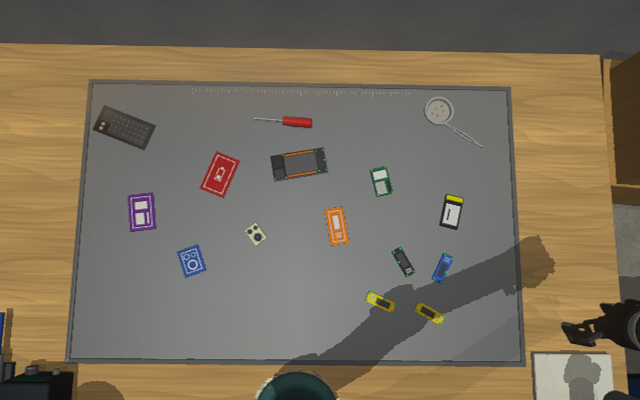

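View pics/scene0.png

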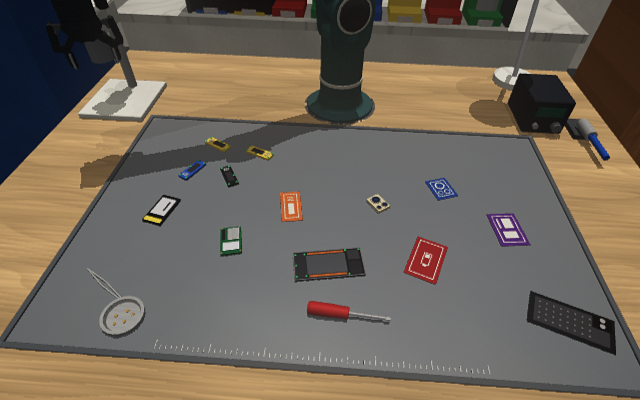

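The top view shows the battery (451,212), board (381,181), camera (255,234), and the pads: red (220,174), violet (142,212), orange (336,226), blue (191,261). There are four speaker candidates: black (403,262), blue (442,268), and two yellow at (380,301) and (429,314). The black one fits the "black slab" description, and I'll confirm it in a crop.

```bash
cat > h.py <<'E'
import numpy as np,cv2
from scipy.spatial.transform import Rotation as Ro
from station import env,get_image,camera_params
def rays(name,uv,obs=None):
    p=camera_params(name);uv=np.atleast_2d(np.float64(uv))
    d=np.c_[uv,np.ones(len(uv))]@np.linalg.inv(p['mtx']).T
    if name=='wrist':
        T=np.eye(4);T[:3,:3]=Ro.from_quat(obs['ee_rot']).as_matrix();T[:3,3]=obs['position'];T=T@p['hand_eye']
        return T[:3,3],d@T[:3,:3].T
    return -p['R'].T@p['t'],d@p['R']
def plane(name,uv,z,obs=None):
    c,d=rays(name,uv,obs);return (c+d*((z-c[2])/d[:,2])[:,None])[:,:2]
def find(name,img,c,r,z,obs=None,thr=40):
    """part on mat around pixel c: returns centre, long-axis angle(deg), sizes, pixel box"""
    x0,y0=max(c[0]-r,0),max(c[1]-r,0);roi=img[y0:c[1]+r,x0:c[0]+r].astype(int)
    bg=np.median(roi.reshape(-1,3),0)
    m=(np.abs(roi-bg).sum(2)>thr).astype(np.uint8)
    m=cv2.morphologyEx(m,cv2.MORPH_CLOSE,np.ones((3,3)))
    cs=max(cv2.findContours(m,0,cv2.CHAIN_APPROX_NONE)[0],key=cv2.contourArea)
    P=plane(name,cs[:,0]+[x0,y0],z,obs).astype(np.float32)*1000
    (cx,cy),(w,h),_=R=cv2.minAreaRect(P);b=cv2.boxPoints(R)
    e=max(b[1]-b[0],b[2]-b[1],key=np.linalg.norm)
    return np.round([cx,cy],1),round(np.degrees(np.arctan2(e[1],e[0]))%180,1),sorted([round(w,1),round(h,1)])
E
python3 - <<'E'
from h import *
im=cv2.imread('pics/top0.png')
for n,c,r,z in [('battery',(451,212),30,.006),('board',(381,181),28,.006),('speaker',(403,262),20,.006),('camera',(255,234),22,.006),('pad_bat',(220,174),34,.003),('pad_board',(142,212),32,.003),('pad_spk',(336,226),32,.003),('pad_cam',(191,261),30,.003),('phone',(299,164),44,.004),('blue',(442,268),18,.006)]:
    a=find('top',im,c,r,z);print(n,*a,round(np.hypot(*a[0])))
cv2.imwrite('pics/crop.png',cv2.resize(im[235:335,350:470],None,fx=6,fy=6,interpolation=2)[:,:720])
o=env.get_obs();print(Ro.from_quat(o['ee_rot']).as_matrix().round(3))
E
```

```text
battery [ 519.4 -405.2] 166.6 [53.5, 90.4] 659
board [ 599.2 -218.2] 14.2 [51.2, 78.4] 638
speaker [ 385.  -273.9] 30.1 [32.7, 79.0] 472
camera [453.9 115.1] 36.7 [38.9, 51.8] 468
pad_bat [612.1 216.3] 158.8 [73.0, 111.5] 649
pad_board [507.7 418.6] 7.3 [72.7, 99.6] 658
pad_spk [477.6 -98.5] 10.7 [53.9, 99.3] 488
pad_cam [381.  281.1] 20.9 [61.8, 74.1] 473
phone [643.5   4.3] 100.3 [73.8, 149.7] 644
blue [ 366.8 -374.1] 90.6 [83.0, 93.6] 524
[[ 0.904  0.428 -0.001]
 [ 0.428 -0.904  0.001]
 [-0.    -0.002 -1.   ]]
```

View pics/crop.png

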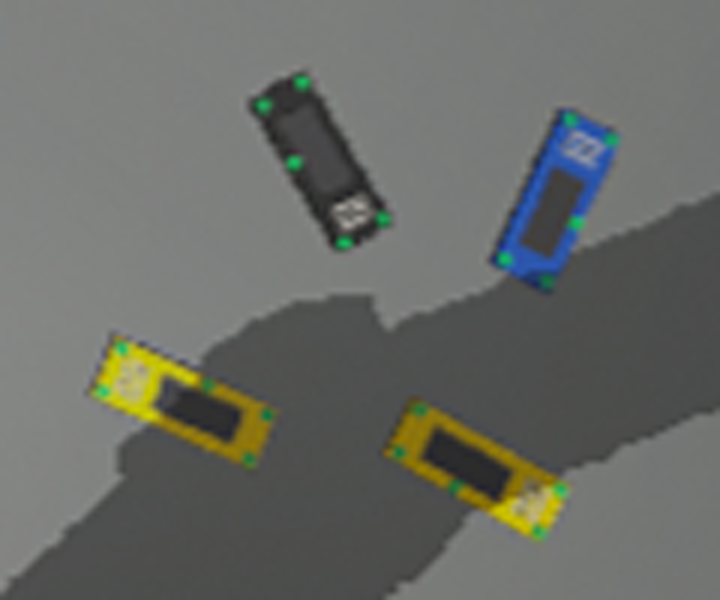

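The crop shows the black module with light slots and green screws at (403,262), so that is the speaker. The blue and yellow ones are the look-alikes to leave alone. Next I'll compute the move to a viewpoint above the battery.

```bash
cat >> h.py <<'E'
def go(x,y,z,ang):
    """print shift (cm, tool axes) and rotvec to TCP x,y,z (mm), tool x at ang deg or ang+180, pointing down"""
    o=env.get_obs();R=Ro.from_quat(o['ee_rot']);cur=np.degrees(np.arctan2(*R.as_matrix()[[1,0],0]))
    ang=cur+((ang-cur+90)%180-90);a=np.radians(ang);c,s=np.cos(a),np.sin(a)
    G=Ro.from_matrix([[c,s,0],[s,-c,0],[0,0,-1]])
    d=R.inv().apply(np.array([x,y,z])/1000-o['position'])*100
    print('t',round(o['t'],2),'pos',(o['position']*1000).round(1),'yaw',round(cur,1),'->',d.round(2),(R.inv()*G).as_rotvec().round(3),'q7',round(o['joint_pos'][6],2),'w',round(o['width'],3),'F',np.round(o['ft_force'],1))
def look(c,r,z,fn=None,thr=40):
    o=env.get_obs();im=get_image('wrist')
    if fn:cv2.imwrite(fn,im)
    return find('wrist',im,c,r,z,o,thr)
E
python3 -c "
from h import *
go(519,-405,150,166.6)"
```

```text
t 0.1 pos [ 277.7 -587.2  230.4] yaw 25.3 -> [29.61 -6.14  8.05] [-0.001  0.001  0.676] q7 -0.06 w 1.0 F [-1.3  0.5  0.6]
```

Careful with the scale: shifts go in shares of 750 mm and turns go in shares of 45 degrees. That gives: 29.6 cm is 0.3947, 8 cm is 0.1067, 0.676 rad is 0.8607.

>>> drive_tool --targets '[0.3947,-0.0813,0.1067,0,0,0.8607,0.7,0.3947,-0.0813,0.1067,0,0,0.8607,0.7,0.3947,-0.0813,0.1067,0,0,0.8607,0.7,0.3947,-0.0813,0.1067,0,0,0.8607,0.7,0.3947,-0.0813,0.1067,0,0,0.8607,0.7,0.3947,-0.0813,0.1067,0,0,0.8607,0.7,0.3947,-0.0813,0.1067,0,0,0.8607,0.7,0.3947,-0.0813,0.1067,0,0,0.8607,0.7,0.3947,-0.0813,0.1067,0,0,0.8607,0.7,0.3947,-0.0813,0.1067,0,0,0.8607,0.7]'

```text
t: 1.1
position: [0.5173, -0.4085, 0.1518]
ee_rot: [0.993, -0.119, -0.0, 0.001]
ft_force: [-0.6, -0.3, 0.4]
width: 0.697
finger_force: 0.0
```

```bash
python3 -c "
from h import *
print(look((320,200),110,.008,'pics/w1.png'))
go(519,-405,150,166.6)"
```

```text
(array([ 521. , -358.1]), np.float32(122.3), [147.4, 296.6])
t 1.15 pos [ 517.5 -408.4  151.9] yaw -13.6 -> [ 0.07 -0.37  0.19] [ 0.001 -0.    -0.004] q7 -1.16 w 0.699 F [-0.3  0.2  0.7]
```

View pics/w1.png

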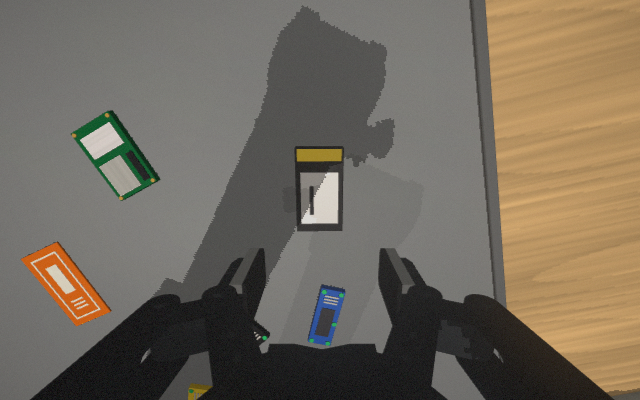

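The wrist view shows the battery, yellow band up, spanning roughly (295–343, 146–231), crossed by the arm's shadow. The mask has to ignore shadow, so I'll check the pixel values.

Run:
```python
s=open('h.py').read()
a=s.index("    bg=np.median");b=s.index("    m=cv2.morph")
s=s[:a]+"    hsv=cv2.cvtColor(roi.astype(np.uint8),cv2.COLOR_BGR2HSV);m=((hsv[...,2]<dark)|(hsv[...,2]>165)|(hsv[...,1]>70)).astype(np.uint8)\n"+s[b:]
s=s.replace("thr=40","dark=55").replace("o,thr)","o,dark)")
open('h.py','w').write(s)
from h import *
im=cv2.imread('pics/w1.png');v=cv2.cvtColor(im,cv2.COLOR_BGR2HSV)
print(v[170:230:12,297],v[120:180:20,290],v[200,390],v[200,500-40])
# pose of picture was the current one
print(find('wrist',im,(320,189),55,.008,env.get_obs()))
```

```text
[[ 0 19 41]
 [12 33 39]
 [15 31 33]
 [18 32 40]
 [20 18 42]] [[10  9 85]
 [30 12 86]
 [23 12 87]] [ 38   8 122] [ 25  12 126]
(array([ 521.7, -405.5]), np.float32(164.8), [46.9, 87.3])
```

```bash
python3 -c "
from h import *
go(521.7,-405.5,16,165)"
```

```text
t 1.15 pos [ 517.5 -408.4  151.9] yaw -13.6 -> [ 0.34 -0.4  13.59] [ 0.001 -0.     0.024] q7 -1.16 w 0.699 F [-0.3  0.2  0.7]
```

Scaled: 13 cm is 0.1733, 12 cm is 0.16, 0.024 rad is 0.0306.

>>> drive_tool --targets '[0.004,-0.0053,0.0667,0,0,0.0306,0.7,0.004,-0.0053,0.12,0,0,0.0306,0.7,0.004,-0.0053,0.16,0,0,0.0306,0.7,0.004,-0.0053,0.1733,0,0,0.0306,0.7,0.004,-0.0053,0.1733,0,0,0.0306,0.7,0.004,-0.0053,0.1733,0,0,0.0306,0.7]'

```text
t: 1.75
position: [0.5238, -0.4042, 0.023]
ee_rot: [0.992, -0.129, 0.001, 0.001]
ft_force: [0.7, -0.4, 1.3]
width: 0.698
finger_force: 0.0
```

```bash
python3 -c "
from h import *
go(521.7,-405.5,0,165)"
```

```text
t 1.75 pos [ 523.8 -404.2   23. ] yaw -14.9 -> [-0.17  0.17  2.3 ] [ 0.001 -0.002  0.002] q7 -1.18 w 0.698 F [ 0.7 -0.4  1.3]
```

Scaled: 2 cm is 0.0267, 1.9 cm is 0.0253.

>>> drive_tool --targets '[-0.0027,0.0027,0.0133,0,0,0,0.7,-0.0027,0.0027,0.02,0,0,0,0.7,-0.0027,0.0027,0.024,0,0,0,0.7,-0.0027,0.0027,0.0253,0,0,0,0.7,-0.0027,0.0027,0.0267,0,0,0,0.7,-0.0027,0.0027,0.0267,0,0,0,0.7]'

```text
t: 2.35
position: [0.5209, -0.4041, 0.0013]
ee_rot: [0.992, -0.129, 0.0, 0.0]
ft_force: [-0.2, 0.6, -0.1]
width: 0.698
finger_force: 0.0
```

Scaled: 0.2 cm is 0.0027, 0.1 cm is 0.0013.

>>> drive_tool --targets '[0,0,0.0013,0,0,0,0.7,0,0,0.0027,0,0,0,0.7,0,0,0.0027,0,0,0,0.7]'

```text
t: 2.65
position: [0.5208, -0.4041, -0.0008]
ee_rot: [0.992, -0.129, -0.0, -0.0]
ft_force: [0.5, -0.1, -0.4]
width: 0.7
finger_force: 0.0
```

Scaled: 0.1 cm is 0.0013.

>>> drive_tool --targets '[0,0,0.0013,0,0,0,0.6,0,0,0.0013,0,0,0,0.5,0,0,0.0013,0,0,0,0.45,0,0,0.0013,0,0,0,0.45,0,0,0.0013,0,0,0,0.45]' --newtons 25

```text
t: 3.15
position: [0.5209, -0.4043, -0.0016]
ee_rot: [0.992, -0.129, 0.0, 0.0]
ft_force: [0.3, -0.3, 1.0]
width: 0.555
finger_force: 26.2
```

Scaled: -6 cm is -0.08, -3 cm is -0.04.

>>> drive_tool --targets '[0,0,-0.0133,0,0,0,0.45,0,0,-0.04,0,0,0,0.45,0,0,-0.08,0,0,0,0.45,0,0,-0.08,0,0,0,0.45,0,0,-0.08,0,0,0,0.45]'

```text
t: 3.65
position: [0.5212, -0.4044, 0.0594]
ee_rot: [0.992, -0.129, 0.001, 0.0]
ft_force: [-0.6, 0.6, 0.1]
width: 0.55
finger_force: 26.0
```

```bash
python3 -c "
from h import *
print(look((320,230),100,.055,'pics/w2.png'))
go(612,216.3,60,158.8)"
```

```text
(array([ 517.9, -401.7]), np.float32(75.1), [92.3, 120.5])
t 3.7 pos [ 520.5 -403.8   58.3] yaw -14.8 -> [ -6.99 -62.29  -0.16] [-0.     0.     0.112] q7 -1.18 w 0.548 F [ 0.8  0.9 -1. ]
```

View pics/w2.png

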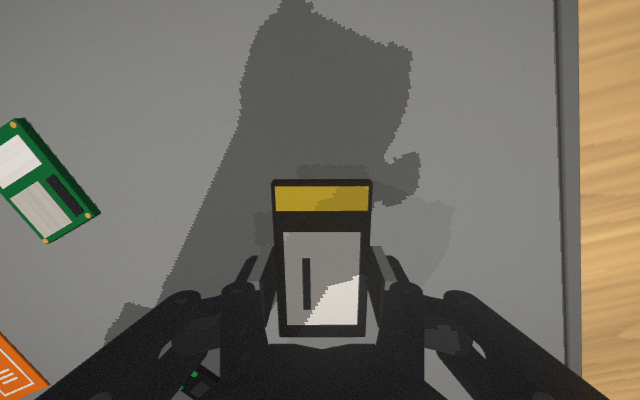

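The battery is held level and square: its near edge spans (280–365, 335) and the yellow band is at row 198. I'll re-measure the pads from both fixed views with the new mask.

Run:
```python
from h import *
t=cv2.imread('pics/top0.png');s=cv2.imread('pics/scene0.png')
for n,c,d,z in [('bat',(220,174),(426,260),.003),('board',(142,212),(508,230),.003),('spk',(336,226),(291,207),.003),('cam',(191,261),(441,188),.003)]:
    print(n,find('top',t,c,32,z),find('scene',s,d,32,z))
go(612,216.3,60,158.8)
```

```text
bat (array([611.8, 216.7]), np.float32(158.6), [70.5, 110.3]) (array([616.6, 215.9]), np.float32(158.6), [69.9, 110.6])
board (array([507.3, 418.8]), np.float32(7.4), [68.0, 97.9]) (array([512.5, 417.6]), np.float32(7.4), [68.9, 98.1])
spk (array([477.5, -98.7]), np.float32(10.4), [51.9, 98.7]) (array([481.8, -99. ]), np.float32(10.6), [50.6, 100.3])
cam (array([380.7, 281.2]), np.float32(20.6), [58.6, 72.0]) (array([386.3, 280.5]), np.float32(20.6), [58.6, 72.4])
t 3.7 pos [ 520.5 -403.8   58.3] yaw -14.8 -> [ -6.99 -62.29  -0.16] [-0.     0.     0.112] q7 -1.18 w 0.548 F [ 0.8  0.9 -1. ]
```

Scaled: -62.3 cm is -0.8307, -61 cm is -0.8133, 0.11 rad is 0.1401.

>>> drive_tool --targets '[-0.0067,-0.0533,-0.04,0,0,0,0.45,-0.0133,-0.1067,-0.0667,0,0,0.0255,0.45,-0.02,-0.1733,-0.0667,0,0,0.0255,0.45,-0.0267,-0.24,-0.0667,0,0,0.0255,0.45,-0.0333,-0.3067,-0.0667,0,0,0.0509,0.45,-0.04,-0.3733,-0.0667,0,0,0.0509,0.45,-0.0467,-0.44,-0.0667,0,0,0.0764,0.45,-0.0533,-0.5067,-0.0667,0,0,0.0764,0.45,-0.0667,-0.5733,-0.0667,0,0,0.1019,0.45,-0.0733,-0.64,-0.0667,0,0,0.1019,0.45,-0.08,-0.7067,-0.0667,0,0,0.1273,0.45,-0.0867,-0.7733,-0.0667,0,0,0.1401,0.45,-0.0933,-0.8133,-0.0667,0,0,0.1401,0.45,-0.0933,-0.8307,-0.0667,0,0,0.1401,0.45,-0.0933,-0.8307,-0.0667,0,0,0.1401,0.45,-0.0933,-0.8307,-0.0667,0,0,0.1401,0.45,-0.0933,-0.8307,-0.0667,0,0,0.1401,0.45,-0.0933,-0.8307,-0.0667,0,0,0.1401,0.45,-0.0933,-0.8307,-0.0667,0,0,0.1401,0.45]'

```text
t: 5.6
position: [0.6125, 0.2145, 0.1084]
ee_rot: [0.983, -0.184, 0.0, 0.0]
ft_force: [-0.1, -0.6, -0.3]
width: 0.551
finger_force: 26.2
```

```bash
python3 -c "
from h import *
go(612,216.3,15,158.8)"
```

```text
t 5.6 pos [612.5 214.5 108.4] yaw -21.2 -> [-0.11 -0.15  9.34] [ 0. -0. -0.] q7 -2.31 w 0.551 F [-0.1 -0.6 -0.3]
```

```bash
python3 -c "
from h import *
o=env.get_obs();im=get_image('wrist');cv2.imwrite('pics/w3.png',im)"
```

```text
(no output)
```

View pics/w3.png

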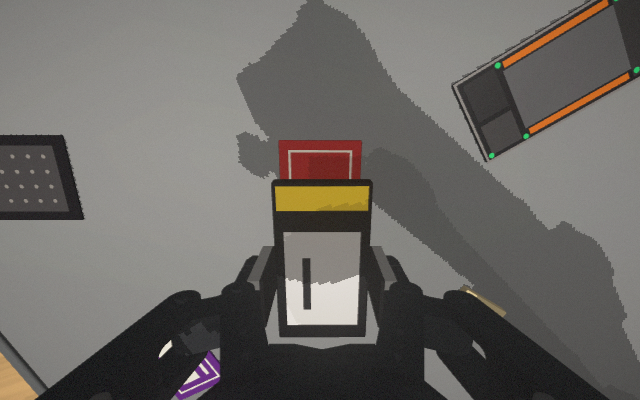

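The red pad's far edge is at row 140, cols 279–361, and the held battery's far edge at row 180. I can locate the pad from its far edge.

Run:
```python
from h import *
o=env.get_obs();im=cv2.imread('pics/w3.png')[100:178,250:400];h=cv2.cvtColor(im,cv2.COLOR_BGR2HSV)
m=((h[...,1]>110)&((h[...,0]<10)|(h[...,0]>170))).astype(np.uint8)
c=max(cv2.findContours(m,0,1)[0],key=cv2.contourArea)
P=plane('wrist',c[:,0]+[250,100],.003,o)*1e3
a=np.radians(-21.3);ax=np.array([np.cos(a),np.sin(a)]);n=np.array([-ax[1],ax[0]])
u,v=P@ax,P@n;k=u>u.max()-15
print('width',np.ptp(v[k]),'centre',ax*(u.max()-55)+n*(v[k].max()+v[k].min())/2)
cc=ax*(u.max()-55)+n*(v[k].max()+v[k].min())/2-ax
print(cc);go(*cc,15,158.7)
```

```text
width 49.51491694129527 centre [603.04049352 220.74892992]
[602.10880229 221.11218115]
t 5.65 pos [612.5 215.  108.5] yaw -21.2 -> [-1.19 -0.2   9.35] [ 0.    -0.     0.002] q7 -2.31 w 0.552 F [ 0.2 -1.  -0.3]
```

Run:
```python
from h import *
o=env.get_obs();im=cv2.imread('pics/w3.png')[100:178,250:400];h=cv2.cvtColor(im,cv2.COLOR_BGR2HSV)
m=(h[...,1]>90)&((h[...,0]<10)|(h[...,0]>170))
P=plane('wrist',np.argwhere(m)[:,::-1]+[250,100],.003,o)*1e3
a=np.radians(-21.3);ax=np.array([np.cos(a),np.sin(a)]);n=np.array([-ax[1],ax[0]])
u,v=P@ax,P@n;k=u>u.max()-15
c=ax*(u.max()-54.5)+n*(v[k].max()+v[k].min())/2
print('width',np.ptp(v[k]),'centre',c)
go(*(c-ax),15,158.7)
```

```text
width 69.44278833030717 centre [613.4989398  216.56739717]
t 5.65 pos [612.5 215.  108.5] yaw -21.2 -> [-0.06 -0.19  9.35] [ 0.    -0.     0.002] q7 -2.31 w 0.552 F [ 0.2 -1.  -0.3]
```

Scaled: 10.6 cm is 0.1413, 10.5 cm is 0.14.

>>> drive_tool --targets '[-0.0013,-0.0027,0.0533,0,0,0,0.45,-0.0013,-0.0027,0.1067,0,0,0,0.45,-0.0013,-0.0027,0.1267,0,0,0,0.45,-0.0013,-0.0027,0.136,0,0,0,0.45,-0.0013,-0.0027,0.1387,0,0,0,0.45,-0.0013,-0.0027,0.14,0,0,0,0.45,-0.0013,-0.0027,0.1413,0,0,0,0.45,-0.0013,-0.0027,0.1413,0,0,0,0.45]'

```text
t: 6.45
position: [0.6128, 0.2186, 0.0035]
ee_rot: [0.983, -0.183, 0.001, -0.001]
ft_force: [-0.0, -0.3, 0.4]
width: 0.552
finger_force: 26.2
```

```bash
python3 -c "
from h import *
go(612.6,216.9,1.5,158.7)"
```

```text
t 6.45 pos [612.8 218.6   3.5] yaw -21.1 -> [0.04 0.16 0.2 ] [-0.001 -0.001  0.003] q7 -2.31 w 0.552 F [-0.  -0.3  0.4]
```

Scaled: 0.2 cm is 0.0027, 0.1 cm is 0.0013.

>>> drive_tool --targets '[0,0.0013,0,0,0,0,0.45,0,0.0013,0.0013,0,0,0,0.45,0,0.0013,0.0027,0,0,0,0.45,0,0.0013,0.0027,0,0,0,0.45]'

```text
t: 6.85
position: [0.6119, 0.2173, 0.0014]
ee_rot: [0.983, -0.183, 0.0, -0.0]
ft_force: [-2.6, -1.2, 7.9]
width: 0.554
finger_force: 26.9
```

Scaled: -15 cm is -0.2, -14 cm is -0.1867.

>>> drive_tool --targets '[0,0,0,0,0,0,0.6,0,0,0,0,0,0,0.7,0,0,0,0,0,0,0.7,0,0,-0.0133,0,0,0,0.7,0,0,-0.0533,0,0,0,0.7,0,0,-0.12,0,0,0,0.7,0,0,-0.1867,0,0,0,0.7,0,0,-0.2,0,0,0,0.7,0,0,-0.2,0,0,0,0.7,0,0,-0.2,0,0,0,0.7,0,0,-0.2,0,0,0,0.7,0,0,-0.2,0,0,0,0.7]'

```text
t: 8.05
position: [0.6106, 0.2169, 0.1482]
ee_rot: [0.983, -0.183, -0.001, 0.001]
ft_force: [0.0, 0.2, -0.7]
width: 0.7
finger_force: 0.0
```

Run:
```python
from h import *
o=env.get_obs();im=get_image('wrist');cv2.imwrite('pics/w4.png',im)
h=cv2.cvtColor(im,cv2.COLOR_BGR2HSV)
m=(h[...,1]>90)&((h[...,0]<10)|(h[...,0]>170));m[:, :200]=0;m[:,440:]=0;m[300:]=0
p=plane('wrist',np.argwhere(m)[:,::-1],.003,o).astype(np.float32)*1e3
print('pad',cv2.minAreaRect(p))
# battery: non-red inside the pad hull, black border
c=cv2.minAreaRect(np.argwhere(m)[:,::-1].astype(np.float32));x,y=map(int,c[0]);print(c)
go(599,-218,150,14)
```

```text
pad ((613.3199462890625, 216.3895721435547), (69.89630889892578, 109.63713836669922), 68.55401611328125)
((321.5, 186.5), (105.0, 71.0), 90.0)
t 8.1 pos [610.8 217.  148.5] yaw -21.1 -> [14.56 41.01 -0.1 ] [ 0.001  0.003 -0.613] q7 -2.31 w 0.7 F [ 0.  -0.9  0.8]
```

View pics/w4.png

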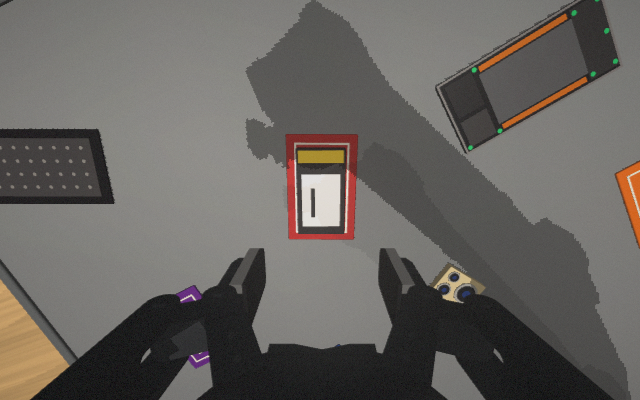

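The battery lies inside its outline on the red pad: battery centre about (321,191), pad centre (321,187), and most of that gap is parallax. Moving on to the board.

Scaled: 41 cm is 0.5467, 38 cm is 0.5067, -0.61 rad is -0.7767.

>>> drive_tool --targets '[0.0267,0.0667,0,0,0,-0.1273,0.7,0.0467,0.12,0,0,0,-0.2546,0.7,0.0667,0.1867,0,0,0,-0.382,0.7,0.0933,0.2533,0,0,0,-0.5093,0.7,0.12,0.32,0,0,0,-0.6366,0.7,0.1467,0.3867,0,0,0,-0.7767,0.7,0.1667,0.4533,0,0,0,-0.7767,0.7,0.1867,0.5067,0,0,0,-0.7767,0.7,0.1947,0.5467,0,0,0,-0.7767,0.7,0.1947,0.5467,0,0,0,-0.7767,0.7,0.1947,0.5467,0,0,0,-0.7767,0.7,0.1947,0.5467,0,0,0,-0.7767,0.7,0.1947,0.5467,0,0,0,-0.7767,0.7,0.1947,0.5467,0,0,0,-0.7767,0.7]'

```text
t: 9.5
position: [0.6007, -0.2161, 0.1502]
ee_rot: [0.993, 0.122, -0.0, -0.0]
ft_force: [0.3, 0.1, -0.2]
width: 0.696
finger_force: 0.0
```

Run:
```python
from h import *
c=look((320,189),58,.008,'pics/w5.png');print(c)
go(*c[0],1,c[1])
```

```text
(array([ 600.2, -218.8]), np.float32(14.0), [45.7, 75.1])
t 9.55 pos [ 600.6 -216.4  150.3] yaw 14.0 -> [-0.1   0.23 14.93] [-0.    -0.    -0.001] q7 -1.05 w 0.699 F [-0.7 -0.2  0.1]
```

>>> drive_tool --targets '[-0.0013,0.0027,0.0667,0,0,0,0.7,-0.0013,0.0027,0.12,0,0,0,0.7,-0.0013,0.0027,0.16,0,0,0,0.7,-0.0013,0.0027,0.1733,0,0,0,0.7,-0.0013,0.0027,0.18,0,0,0,0.7,-0.0013,0.0027,0.1867,0,0,0,0.7,-0.0013,0.0027,0.1933,0,0,0,0.7,-0.0013,0.0027,0.1973,0,0,0,0.7,-0.0013,0.0027,0.2,0,0,0,0.7,-0.0013,0.0027,0.2,0,0,0,0.7,-0.0013,0.0027,0.2,0,0,0,0.7]'

```text
t: 10.65
position: [0.6, -0.22, 0.0006]
ee_rot: [0.993, 0.121, 0.0, 0.0]
ft_force: [0.5, 0.6, -0.2]
width: 0.7
finger_force: 0.0
```

Run:
```python
from h import *
go(600.2,-218.8,-1,14)
```

```text
t 10.65 pos [ 600.  -220.     0.6] yaw 13.8 -> [ 0.05 -0.11  0.16] [ 0.    -0.    -0.003] q7 -1.06 w 0.7 F [ 0.5  0.6 -0.2]
```

Close on the board, lift it, then work out the move to the violet pad. Its position is the top-view estimate plus the wrist-view bias: (508.9, 418.6), 7.4°.

Scaled: 0.2 cm is 0.0027, -0.1 cm is -0.0013.

>>> drive_tool --targets '[0,-0.0013,0.0013,0,0,0,0.7,0,-0.0013,0.0027,0,0,0,0.6,0,-0.0013,0.0027,0,0,0,0.5,0,-0.0013,0.0027,0,0,0,0.42,0,-0.0013,0.0027,0,0,0,0.42,0,-0.0013,0.0027,0,0,0,0.42]' --newtons 25

```text
t: 11.25
position: [0.5996, -0.2189, -0.0017]
ee_rot: [0.993, 0.121, 0.0, 0.0]
ft_force: [-0.1, 0.3, 0.9]
width: 0.526
finger_force: 26.1
```

Scaled: -11 cm is -0.1467, -7 cm is -0.0933.

>>> drive_tool --targets '[0,0,-0.0133,0,0,0,0.42,0,0,-0.04,0,0,0,0.42,0,0,-0.0933,0,0,0,0.42,0,0,-0.1467,0,0,0,0.42,0,0,-0.1467,0,0,0,0.42,0,0,-0.1467,0,0,0,0.42]'

```text
t: 11.85
position: [0.6001, -0.2193, 0.11]
ee_rot: [0.993, 0.121, 0.001, 0.001]
ft_force: [-0.6, -0.5, -1.7]
width: 0.531
finger_force: 26.0
```

Run:
```python
from h import *
go(508.9,418.6,110,7.4)
```

```text
t 11.85 pos [ 600.1 -219.3  110. ] yaw 13.8 -> [  6.4  -64.12  -0.09] [ 0.001 -0.002  0.112] q7 -1.05 w 0.531 F [-0.6 -0.5 -1.7]
```

Scaled: -64.1 cm is -0.8547, 6.4 cm is 0.0853, 0.11 rad is 0.1401.

>>> drive_tool --targets '[0.0053,-0.0533,0,0,0,0,0.42,0.0107,-0.1067,0,0,0,0.0255,0.42,0.0173,-0.1733,0,0,0,0.0255,0.42,0.024,-0.24,0,0,0,0.0509,0.42,0.0307,-0.3067,0,0,0,0.0509,0.42,0.0373,-0.3733,0,0,0,0.0764,0.42,0.044,-0.44,0,0,0,0.0764,0.42,0.0507,-0.5067,0,0,0,0.1019,0.42,0.0573,-0.5733,0,0,0,0.1019,0.42,0.064,-0.64,0,0,0,0.1273,0.42,0.0707,-0.7067,0,0,0,0.1401,0.42,0.0773,-0.7733,0,0,0,0.1401,0.42,0.0827,-0.8267,0,0,0,0.1401,0.42,0.0853,-0.8547,0,0,0,0.1401,0.42,0.0853,-0.8547,0,0,0,0.1401,0.42,0.0853,-0.8547,0,0,0,0.1401,0.42,0.0853,-0.8547,0,0,0,0.1401,0.42,0.0853,-0.8547,0,0,0,0.1401,0.42,0.0853,-0.8547,0,0,0,0.1401,0.42,0.0853,-0.8547,0,0,0,0.1401,0.42]'

```text
t: 13.85
position: [0.5087, 0.4179, 0.1084]
ee_rot: [0.998, 0.065, 0.0, 0.0]
ft_force: [-0.0, 0.0, -0.1]
width: 0.527
finger_force: 26.0
```

```bash
cat >> h.py <<'E'
def padfar(hlo,hhi,L,ang,z=.003):
    """pad centre from its far edge in the wrist view (tool x along pad x): hue band, pad length mm"""
    o=env.get_obs();h=cv2.cvtColor(get_image('wrist'),cv2.COLOR_BGR2HSV)
    m=((h[...,1]>90)&(h[...,0]>=hlo)&(h[...,0]<=hhi)).astype(np.uint8);m[:,:240]=0;m[:,400:]=0;m[:80]=0;m[178:]=0
    m=cv2.morphologyEx(m,cv2.MORPH_OPEN,np.ones((2,2)))
    P=plane('wrist',np.argwhere(m)[:,::-1],z,o)*1e3
    a=np.radians(ang);a+=np.pi*(np.cos(a)*Ro.from_quat(o['ee_rot']).as_matrix()[0,0]+np.sin(a)*Ro.from_quat(o['ee_rot']).as_matrix()[1,0]<0)
    ax=np.array([np.cos(a),np.sin(a)]);n=np.array([-ax[1],ax[0]]);u,v=P@ax,P@n;k=u>u.max()-15
    c=ax*(u.max()-L/2+.5)+n*(v[k].max()+v[k].min())/2
    print('width',np.ptp(v[k]).round(1),'centre',c.round(1));return c
E
python3 - <<'E'
from h import *
c=padfar(120,165,98,7.4)
go(*c,10,7.4)
E
```

```text
width 67.3 centre [508.  417.7]
t 13.9 pos [508.6 418.2 108.4] yaw 7.5 -> [-0.07  0.04  9.84] [ 0.    -0.     0.002] q7 -2.23 w 0.529 F [ 0.1 -0.8 -0.1]
```

Scaled: 10.5 cm is 0.14, 10.4 cm is 0.1387.

>>> drive_tool --targets '[-0.0013,0,0.0533,0,0,0,0.42,-0.0013,0,0.1067,0,0,0,0.42,-0.0013,0,0.1267,0,0,0,0.42,-0.0013,0,0.1333,0,0,0,0.42,-0.0013,0,0.1373,0,0,0,0.42,-0.0013,0,0.1387,0,0,0,0.42,-0.0013,0,0.14,0,0,0,0.42,-0.0013,0,0.14,0,0,0,0.42,-0.0013,0,0.14,0,0,0,0.42]'

```text
t: 14.8
position: [0.5076, 0.4189, 0.0041]
ee_rot: [0.998, 0.066, 0.0, -0.0]
ft_force: [-0.1, 0.2, 0.8]
width: 0.531
finger_force: 26.0
```

Run:
```python
from h import *
go(508,417.7,1.4,7.4)
```

```text
t 14.8 pos [507.6 418.9   4.1] yaw 7.5 -> [0.02 0.13 0.27] [-0.001 -0.001  0.003] q7 -2.24 w 0.531 F [-0.1  0.2  0.8]
```

Lower the last 2.5 mm, release and rise, then go for the camera module at (455.5, 115).

Scaled: 0.3 cm is 0.004, 0.2 cm is 0.0027.

>>> drive_tool --targets '[0,0.0013,0.0013,0,0,0,0.42,0,0.0013,0.0027,0,0,0,0.42,0,0.0013,0.004,0,0,0,0.42,0,0.0013,0.004,0,0,0,0.42]'

```text
t: 15.2
position: [0.5076, 0.4175, 0.0013]
ee_rot: [0.998, 0.066, -0.0, 0.0]
ft_force: [-2.1, -1.8, 8.3]
width: 0.529
finger_force: 26.8
```

Scaled: -15 cm is -0.2, -14 cm is -0.1867.

>>> drive_tool --targets '[0,0,0,0,0,0,0.6,0,0,0,0,0,0,0.7,0,0,0,0,0,0,0.7,0,0,-0.0133,0,0,0,0.7,0,0,-0.0533,0,0,0,0.65,0,0,-0.12,0,0,0,0.6,0,0,-0.1867,0,0,0,0.55,0,0,-0.2,0,0,0,0.55,0,0,-0.2,0,0,0,0.55,0,0,-0.2,0,0,0,0.55]'

```text
t: 16.2
position: [0.5068, 0.417, 0.1494]
ee_rot: [0.998, 0.066, -0.001, 0.001]
ft_force: [0.6, 0.0, 0.1]
width: 0.549
finger_force: 0.0
```

Run:
```python
from h import *
o=env.get_obs();im=get_image('wrist');h=cv2.cvtColor(im,cv2.COLOR_BGR2HSV)
for n,a,b,z in(('pad',120,165,.003),('board',45,85,.011)):
    m=((h[...,1]>90)&(h[...,0]>=a)&(h[...,0]<=b)).astype(np.uint8);m[:,:240]=0;m[:,400:]=0;m[260:]=0
    print(n,cv2.minAreaRect(plane('wrist',np.argwhere(cv2.morphologyEx(m,2,np.ones((2,2))))[:,::-1],z,o).astype(np.float32)*1e3))
go(455.5,115,150,36.7)
```

```text
pad ((508.1466979980469, 417.58123779296875), (95.61441802978516, 67.33842468261719), 7.4405364990234375)
board ((507.37982177734375, 417.12005615234375), (73.98778533935547, 45.02771759033203), 7.480759620666504)
t 16.25 pos [506.4 416.7 148.4] yaw 7.6 -> [-9.01 29.24 -0.08] [ 0.001  0.003 -0.509] q7 -2.22 w 0.547 F [-0.6  0.3 -0.1]
```

Scaled: 29.2 cm is 0.3893, 24 cm is 0.32, -0.51 rad is -0.6494.

>>> drive_tool --targets '[-0.0187,0.0533,0,0,0,-0.1273,0.55,-0.0373,0.12,0,0,0,-0.2546,0.55,-0.056,0.1867,0,0,0,-0.382,0.55,-0.076,0.2533,0,0,0,-0.5093,0.55,-0.096,0.32,0,0,0,-0.6366,0.55,-0.12,0.3893,0,0,0,-0.6494,0.55,-0.12,0.3893,0,0,0,-0.6494,0.55,-0.12,0.3893,0,0,0,-0.6494,0.55,-0.12,0.3893,0,0,0,-0.6494,0.55,-0.12,0.3893,0,0,0,-0.6494,0.55,-0.12,0.3893,0,0,0,-0.6494,0.55]'

```text
t: 17.35
position: [0.4565, 0.118, 0.1499]
ee_rot: [0.949, 0.317, -0.0, -0.0]
ft_force: [-0.4, 0.7, 1.3]
width: 0.552
finger_force: 0.0
```

Run:
```python
from h import *
o=env.get_obs();im=get_image('wrist');cv2.imwrite('pics/w6.png',im)
c=find('wrist',im,(320,189),45,.009,o);print(c)
go(*c[0],10,c[1])
```

```text
(array([454.2, 115.6]), np.float32(36.9), [35.4, 49.1])
t 17.4 pos [456.5 117.8 150. ] yaw 36.9 -> [-0.32  0.05 14.  ] [-0.  0.  0.] q7 -1.31 w 0.551 F [-0.1 -0.3  0.2]
```

View pics/w6.png

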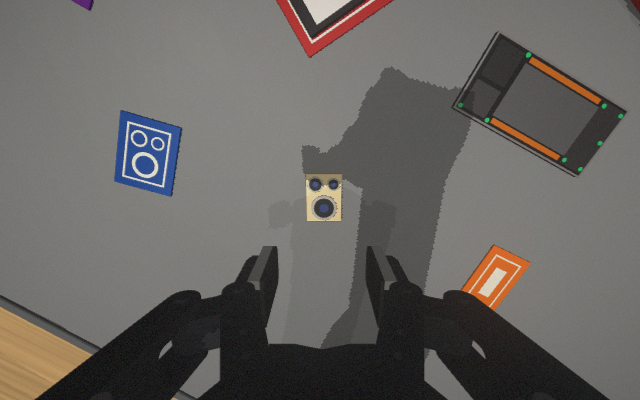

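The wrist view shows the camera module at (324,198), clear of everything, with its measured size matching. Descending.

Scaled: 14.9 cm is 0.1987, 14.8 cm is 0.1973.

>>> drive_tool --targets '[-0.004,0,0.0667,0,0,0,0.55,-0.004,0,0.12,0,0,0,0.55,-0.004,0,0.16,0,0,0,0.55,-0.004,0,0.1733,0,0,0,0.55,-0.004,0,0.18,0,0,0,0.55,-0.004,0,0.1867,0,0,0,0.55,-0.004,0,0.1933,0,0,0,0.55,-0.004,0,0.1973,0,0,0,0.55,-0.004,0,0.1987,0,0,0,0.55,-0.004,0,0.1987,0,0,0,0.55]'

```text
t: 18.4
position: [0.4543, 0.1146, 0.0016]
ee_rot: [0.949, 0.315, 0.0, 0.0]
ft_force: [0.2, 0.8, -0.1]
width: 0.553
finger_force: 0.0
```

Run:
```python
from h import *
go(454.2,115.6,0,36.9)
```

```text
t 18.4 pos [454.3 114.6   1.6] yaw 36.8 -> [ 0.05 -0.09  0.16] [ 0.    -0.001 -0.002] q7 -1.38 w 0.553 F [ 0.2  0.8 -0.1]
```

Scaled: -0.1 cm is -0.0013.

>>> drive_tool --targets '[0,-0.0013,0.0013,0,0,0,0.5,0,-0.0013,0.0013,0,0,0,0.4,0,-0.0013,0.0013,0,0,0,0.32,0,-0.0013,0.0013,0,0,0,0.32,0,-0.0013,0.0013,0,0,0,0.32]' --newtons 22

```text
t: 18.9
position: [0.4536, 0.1155, 0.0005]
ee_rot: [0.949, 0.315, 0.0, -0.0]
ft_force: [-1.7, 0.7, 5.2]
width: 0.412
finger_force: 22.5
```

Scaled: -11 cm is -0.1467, -7 cm is -0.0933.

>>> drive_tool --targets '[0,0,-0.0133,0,0,0,0.32,0,0,-0.04,0,0,0,0.32,0,0,-0.0933,0,0,0,0.32,0,0,-0.1467,0,0,0,0.32,0,0,-0.1467,0,0,0,0.32,0,0,-0.1467,0,0,0,0.32]'

```text
t: 19.5
position: [0.4541, 0.1153, 0.1114]
ee_rot: [0.949, 0.315, 0.001, 0.0]
ft_force: [-0.5, -0.2, -1.3]
width: 0.41
finger_force: 22.2
```

Run:
```python
from h import *
go(382,280.5,110,20.6)
```

```text
t 19.5 pos [454.1 115.3 111.4] yaw 36.7 -> [  4.11 -17.56   0.13] [ 0.001 -0.002  0.282] q7 -1.33 w 0.41 F [-0.5 -0.2 -1.3]
```

Scaled: -17.6 cm is -0.2347, -14 cm is -0.1867, 0.28 rad is 0.3565.

>>> drive_tool --targets '[0.0133,-0.0533,0,0,0,0.1273,0.32,0.0267,-0.12,0,0,0,0.2546,0.32,0.0427,-0.1867,0,0,0,0.3565,0.32,0.0547,-0.2347,0,0,0,0.3565,0.32,0.0547,-0.2347,0,0,0,0.3565,0.32,0.0547,-0.2347,0,0,0,0.3565,0.32,0.0547,-0.2347,0,0,0,0.3565,0.32,0.0547,-0.2347,0,0,0,0.3565,0.32]'

```text
t: 20.3
position: [0.3814, 0.2792, 0.1097]
ee_rot: [0.984, 0.179, -0.001, 0.001]
ft_force: [-0.2, 0.8, -0.3]
width: 0.413
finger_force: 22.2
```

Run:
```python
from h import *
c=padfar(100,122,72,20.6)
go(*c,10,20.6)
```

```text
width 57.4 centre [381.5 279.8]
t 20.35 pos [381.6 279.4 109.9] yaw 20.6 -> [ 0.02 -0.05  9.99] [ 0.001  0.001 -0.   ] q7 -2.0 w 0.412 F [ 0.8 -0.7  0.2]
```

>>> drive_tool --targets '[0,0,0.0533,0,0,0,0.32,0,0,0.1067,0,0,0,0.32,0,0,0.1267,0,0,0,0.32,0,0,0.1333,0,0,0,0.32,0,0,0.136,0,0,0,0.32,0,0,0.1373,0,0,0,0.32,0,0,0.1387,0,0,0,0.32,0,0,0.1387,0,0,0,0.32]'

```text
t: 21.15
position: [0.3815, 0.2812, 0.007]
ee_rot: [0.984, 0.18, 0.001, -0.0]
ft_force: [-0.2, -0.1, -0.9]
width: 0.415
finger_force: 22.2
```

Run:
```python
from h import *
go(381.3,279.8,3.5,20.6)
```

```text
t 21.15 pos [381.5 281.2   7. ] yaw 20.7 -> [-0.07  0.12  0.35] [-0.    -0.002  0.002] q7 -2.04 w 0.415 F [-0.2 -0.1 -0.9]
```

Scaled: 0.3 cm is 0.004, 0.2 cm is 0.0027.

>>> drive_tool --targets '[0,0.0013,0.0013,0,0,0,0.32,0,0.0013,0.0027,0,0,0,0.32,0,0.0013,0.004,0,0,0,0.32,0,0.0013,0.004,0,0,0,0.32]'

```text
t: 21.55
position: [0.3815, 0.28, 0.0035]
ee_rot: [0.984, 0.18, 0.0, 0.0]
ft_force: [-0.8, -0.5, 3.4]
width: 0.409
finger_force: 22.6
```

Scaled: -15 cm is -0.2, -14 cm is -0.1867.

>>> drive_tool --targets '[0,0,0,0,0,0,0.45,0,0,0,0,0,0,0.55,0,0,0,0,0,0,0.55,0,0,-0.0133,0,0,0,0.55,0,0,-0.0533,0,0,0,0.5,0,0,-0.12,0,0,0,0.5,0,0,-0.1867,0,0,0,0.48,0,0,-0.2,0,0,0,0.48,0,0,-0.2,0,0,0,0.48,0,0,-0.2,0,0,0,0.48]'

```text
t: 22.55
position: [0.3808, 0.2793, 0.1526]
ee_rot: [0.984, 0.18, -0.001, 0.0]
ft_force: [-0.2, -1.2, -0.1]
width: 0.479
finger_force: 0.0
```

Run:
```python
from h import *
o=env.get_obs();im=get_image('wrist');h=cv2.cvtColor(im,cv2.COLOR_BGR2HSV);cv2.imwrite('pics/w7.png',im)
for n,a,b,s,z in(('pad',100,122,120,.003),('cam',10,35,30,.012)):
    m=((h[...,1]>s)&(h[...,0]>=a)&(h[...,0]<=b)).astype(np.uint8);m[:,:240]=0;m[:,400:]=0;m[260:]=0;m[:120]=0
    print(n,cv2.minAreaRect(plane('wrist',np.argwhere(cv2.morphologyEx(m,2,np.ones((2,2))))[:,::-1],z,o).astype(np.float32)*1e3))
go(386.5,-274,150,30)
```

```text
pad ((381.59210205078125, 279.64239501953125), (69.07389831542969, 56.947139739990234), 20.66581916809082)
cam ((381.0514221191406, 278.5238037109375), (49.76657485961914, 37.777549743652344), 20.660593032836914)
t 22.6 pos [380.4 279.1 151.9] yaw 20.7 -> [-19.    51.95   0.29] [ 0.001  0.003 -0.162] q7 -1.98 w 0.481 F [ 0.1 -0.6  0.1]
```

The camera is within about 1 mm of its pad centre. Next the speaker, going out around x≈0.48 so the arm doesn't come too close to the base.

Scaled: 52 cm is 0.6933, 29.6 cm is 0.3947, -0.16 rad is -0.2037.

>>> drive_tool --targets '[0,0.0667,0,0,0,0,0.48,0,0.1333,0,0,0,0,0.48,0,0.2,0,0,0,0,0.48,0,0.2667,0,0,0,0,0.48,0,0.3333,0,0,0,0,0.48,-0.0067,0.3947,0,0,0,-0.0637,0.48,-0.0533,0.44,0,0,0,-0.0637,0.48,-0.0933,0.4933,0,0,0,-0.1273,0.48,-0.1333,0.5467,0,0,0,-0.1273,0.48,-0.1733,0.6,0,0,0,-0.2037,0.48,-0.2133,0.64,0,0,0,-0.2037,0.48,-0.2533,0.6933,0,0,0,-0.2037,0.48,-0.2533,0.6933,0,0,0,-0.2037,0.48,-0.2533,0.6933,0,0,0,-0.2037,0.48,-0.2533,0.6933,0,0,0,-0.2037,0.48,-0.2533,0.6933,0,0,0,-0.2037,0.48,-0.2533,0.6933,0,0,0,-0.2037,0.48]'

```text
t: 24.3
position: [0.3881, -0.2724, 0.153]
ee_rot: [0.966, 0.259, -0.0, -0.0]
ft_force: [0.6, -0.6, 0.2]
width: 0.481
finger_force: 0.0
```

Run:
```python
from h import *
o=env.get_obs();im=get_image('wrist');cv2.imwrite('pics/w8.png',im)
c=find('wrist',im,(320,189),48,.008,o);print(c)
go(*c[0],10,c[1])
```

```text
(array([ 386.4, -274.3]), np.float32(31.1), [27.7, 76.0])
t 24.35 pos [ 388.1 -272.6  153.1] yaw 30.0 -> [-0.23  0.07 14.31] [-0.     0.    -0.019] q7 -0.46 w 0.481 F [-0.9  0.3  0.5]
```

View pics/w8.png

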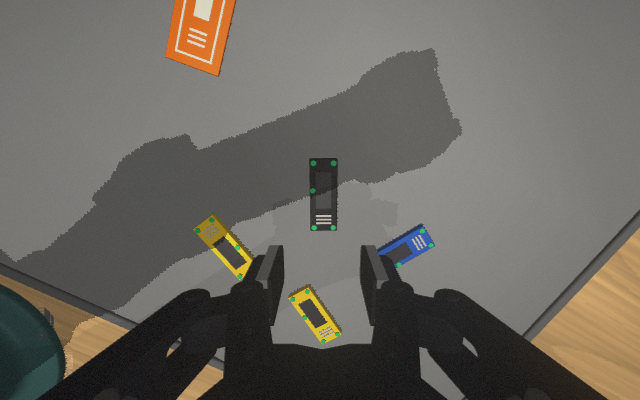

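The black speaker sits at (323,194), slots at the lower end; the look-alikes at (408,245), (230,250) and (316,315) are clear of the fingers.

Scaled: 15 cm is 0.2, 14.8 cm is 0.1973, -0.02 rad is -0.0255.

>>> drive_tool --targets '[-0.0027,0,0.0667,0,0,-0.0255,0.48,-0.0027,0,0.12,0,0,-0.0255,0.48,-0.0027,0,0.16,0,0,-0.0255,0.48,-0.0027,0,0.1773,0,0,-0.0255,0.48,-0.0027,0,0.184,0,0,-0.0255,0.48,-0.0027,0,0.1907,0,0,-0.0255,0.48,-0.0027,0,0.1973,0,0,-0.0255,0.48,-0.0027,0,0.2,0,0,-0.0255,0.48,-0.0027,0,0.2,0,0,-0.0255,0.48,-0.0027,0,0.2,0,0,-0.0255,0.48]'

```text
t: 25.35
position: [0.3863, -0.2748, 0.0038]
ee_rot: [0.964, 0.268, 0.0, 0.0]
ft_force: [-0.0, 0.8, 0.3]
width: 0.481
finger_force: 0.0
```

Run:
```python
from h import *
go(386.4,-274.3,1.5,31.1)
```

```text
t 25.35 pos [ 386.3 -274.8    3.8] yaw 31.0 -> [ 0.04 -0.04  0.23] [ 0.001 -0.    -0.001] q7 -0.4 w 0.481 F [-0.   0.8  0.3]
```

Scaled: 0.2 cm is 0.0027, 0.1 cm is 0.0013.

>>> drive_tool --targets '[0,0,0.0013,0,0,0,0.48,0,0,0.0027,0,0,0,0.4,0,0,0.0027,0,0,0,0.3,0,0,0.0027,0,0,0,0.22,0,0,0.0027,0,0,0,0.22,0,0,0.0027,0,0,0,0.22]' --newtons 22

```text
t: 25.95
position: [0.386, -0.2746, 0.0014]
ee_rot: [0.964, 0.268, 0.0, 0.0]
ft_force: [-0.5, 0.6, 2.4]
width: 0.32
finger_force: 21.9
```

Scaled: -11 cm is -0.1467, -7 cm is -0.0933.

>>> drive_tool --targets '[0,0,-0.0133,0,0,0,0.22,0,0,-0.04,0,0,0,0.22,0,0,-0.0933,0,0,0,0.22,0,0,-0.1467,0,0,0,0.22,0,0,-0.1467,0,0,0,0.22,0,0,-0.1467,0,0,0,0.22]'

```text
t: 26.55
position: [0.3865, -0.2749, 0.1125]
ee_rot: [0.964, 0.268, 0.001, 0.001]
ft_force: [-0.8, -0.6, -0.5]
width: 0.322
finger_force: 21.8
```

Run:
```python
from h import *
go(479,-99.3,110,10.5)
```

```text
t 26.55 pos [ 386.5 -274.9  112.5] yaw 31.0 -> [ 16.98 -10.28   0.25] [ 0.002 -0.002  0.359] q7 -0.43 w 0.322 F [-0.8 -0.6 -0.5]
```

Scaled: 17 cm is 0.2267, 15 cm is 0.2, 0.36 rad is 0.4584.

>>> drive_tool --targets '[0.04,-0.0267,0,0,0,0.1273,0.22,0.0933,-0.0533,0,0,0,0.2546,0.22,0.1467,-0.0933,0,0,0,0.382,0.22,0.2,-0.12,0,0,0,0.4584,0.22,0.2267,-0.1373,0,0,0,0.4584,0.22,0.2267,-0.1373,0,0,0,0.4584,0.22,0.2267,-0.1373,0,0,0,0.4584,0.22,0.2267,-0.1373,0,0,0,0.4584,0.22,0.2267,-0.1373,0,0,0,0.4584,0.22]'

```text
t: 27.45
position: [0.4776, -0.1002, 0.1109]
ee_rot: [0.996, 0.089, -0.001, 0.0]
ft_force: [0.6, 0.8, -0.5]
width: 0.321
finger_force: 21.8
```

Run:
```python
from h import *
c=padfar(5,22,98,10.5)
go(*c,10,10.5)
```

```text
width 50.0 centre [478.2 -99.7]
t 27.5 pos [ 477.8 -100.   111.1] yaw 10.3 -> [ 0.05 -0.03 10.11] [ 0.     0.001 -0.004] q7 -1.19 w 0.316 F [ 0.3 -0.4  0.5]
```

Scaled: 10.4 cm is 0.1387, 10.2 cm is 0.136.

>>> drive_tool --targets '[0,0,0.0533,0,0,0,0.22,0,0,0.1067,0,0,0,0.22,0,0,0.1267,0,0,0,0.22,0,0,0.1333,0,0,0,0.22,0,0,0.136,0,0,0,0.22,0,0,0.1387,0,0,0,0.22,0,0,0.1387,0,0,0,0.22,0,0,0.1387,0,0,0,0.22]'

```text
t: 28.3
position: [0.4791, -0.0989, 0.0081]
ee_rot: [0.996, 0.091, 0.001, 0.0]
ft_force: [-0.3, 0.1, 0.1]
width: 0.32
finger_force: 21.9
```

Run:
```python
from h import *
go(477.9,-99.7,4.4,10.5)
```

```text
t 28.3 pos [479.1 -98.9   8.1] yaw 10.4 -> [-0.14  0.06  0.37] [ 0.001 -0.002 -0.002] q7 -1.15 w 0.32 F [-0.3  0.1  0.1]
```

Scaled: 0.35 cm is 0.0047, 0.3 cm is 0.004.

>>> drive_tool --targets '[-0.0013,0,0.0013,0,0,0,0.22,-0.0013,0,0.0027,0,0,0,0.22,-0.0013,0,0.004,0,0,0,0.22,-0.0013,0,0.0047,0,0,0,0.22,-0.0013,0,0.0047,0,0,0,0.22]'

```text
t: 28.8
position: [0.4776, -0.0989, 0.0043]
ee_rot: [0.996, 0.091, -0.0, -0.0]
ft_force: [-2.2, -0.8, 8.9]
width: 0.314
finger_force: 22.7
```

Scaled: -15 cm is -0.2, -14 cm is -0.1867.

>>> drive_tool --targets '[0,0,0,0,0,0,0.35,0,0,0,0,0,0,0.45,0,0,0,0,0,0,0.45,0,0,-0.0133,0,0,0,0.45,0,0,-0.0533,0,0,0,0.45,0,0,-0.12,0,0,0,0.45,0,0,-0.1867,0,0,0,0.45,0,0,-0.2,0,0,0,0.45,0,0,-0.2,0,0,0,0.45,0,0,-0.2,0,0,0,0.45]'

```text
t: 29.8
position: [0.4767, -0.0987, 0.1531]
ee_rot: [0.996, 0.091, -0.001, -0.0]
ft_force: [0.2, 0.2, -0.2]
width: 0.451
finger_force: 0.0
```

Run:
```python
from h import *
o=env.get_obs();im=get_image('wrist');h=cv2.cvtColor(im,cv2.COLOR_BGR2HSV)
m=((h[...,1]>90)&(h[...,0]>=5)&(h[...,0]<=22)).astype(np.uint8);k=((h[...,2]<70)&(h[...,1]<90)).astype(np.uint8)
for n,q,z in(('pad',m,.003),('spk',k,.011)):
    q[:,:285]=0;q[:,355:]=0;q[238:]=0;q[:120]=0
    print(n,cv2.minAreaRect(plane('wrist',np.argwhere(cv2.morphologyEx(q,2,np.ones((2,2))))[:,::-1],z,o).astype(np.float32)*1e3))
t=get_image('top');s=get_image('scene')
cv2.imwrite('pics/end.png',np.vstack([np.hstack([im[80:280,160:480],cv2.resize(t[100:340,80:480],(320,200))]),cv2.resize(s[130:340,80:580],(640,270))]))
go(478,-99,150,10)
```

```text
pad ((477.4908752441406, -99.96588134765625), (96.9189682006836, 50.19918441772461), 10.549458503723145)
spk ((476.52642822265625, -99.36334991455078), (75.15242004394531, 26.67703628540039), 9.706711769104004)
t 29.95 pos [476.2 -98.8 152. ] yaw 10.4 -> [0.17 0.06 0.2 ] [-0.001  0.004  0.007] q7 -1.2 w 0.453 F [ 0.5  0.2 -0.2]
```

View pics/end.png

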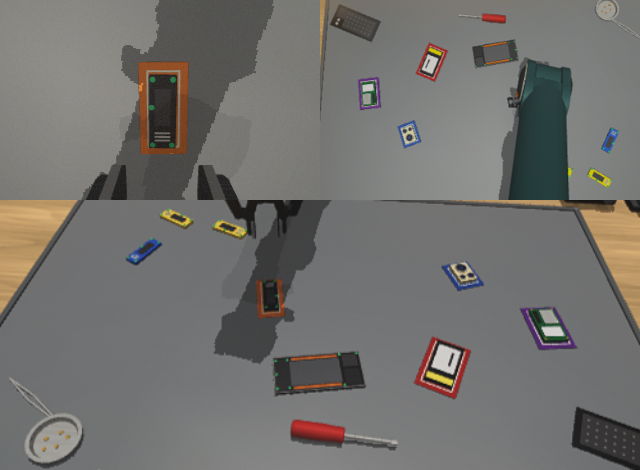

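All four parts lie in their outlines: speaker at (163,108) in the wrist crop, battery, board and camera at (430,62), (370,93) and (408,133) in the top crop. The phone, screwdriver and look-alikes are where they were. Handing in.

```bash
python3 -c "
from station import env
print(env.sign_off())"
```

```text
the job is handed in; nothing more can be done
None
```

I put the battery on its pad first, then the board, camera and speaker on theirs, and handed the job in at about 30 s: board, camera and speaker measured within about 1.5 mm of centre, the battery was checked by eye, and the judge's result was not shown.

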